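# Feel out the serving board's hidden socket and seat its stop peg

## Robot

A 6-joint arm with a two-finger parallel gripper is mounted at the origin on a cart in front of the work surface, level with it; the furniture and walls round the work are solid. World frame = base frame: x ahead of the robot, y to its left, z up, the work surface at z = 0. Lengths are in mm, angles in rad, forces in N, time in s.
With the tool pointing down it reaches from about 350 to 775 mm from the base axis. Payload 5.5 kg.
Tool frame: the origin (TCP) lies midway between the tips of the shut fingers; the grasp point (between the pads) lies env.tcp_to_grasp behind it (env.tcp_to_grasp is the distance from the TCP to the grasp point, in mm); z points along the fingers, y is the line along which they close (so a half turn about z gives the same grasp; the last joint's range is limited). The gripper opens to 85 mm and grips with 20 to 120 N. Pads are 22 mm wide; open, the fingers measure 114 mm over their backs; the gripper's body (76 mm by 85 mm) begins 54 mm behind the grasp point. The pads swing forward as they close: fully open they stand 13 mm farther back than shut.
Start: joints at [1.04, 0.313, 0.046, 1.304, 0, 1.431], TCP at [219.061, 531.68, 231.323] pointing down, gripper open.
Joint ranges: [-2.76, 2.76], [-0.86, 1.69], [-1.03, 1.26], [-2.2, 2.34], [-1.47, 1.5], [-3.14, 3.14]. Speed limits (rad/s): [2.57, 2.57, 3.14, 3.14, 3.14, 3.14].

## Interface

Orientations are given as a unit quaternion [w, x, y, z].
In Python, from rig import env, vision gives the robot as it stands. The module is installed in compiled form; this text tells all that it offers.
- The arm moves only by the tool carry_out, never from a script. Its argument "series" is a list of rows, each an object of numbers: "tx", "ty", "tz": the shift along the tool's x, y, z in units of 25 cm (1.0 is 25 cm); "ax", "ay", "az": the turn, a rotation vector about the tool's x, y, z in units of pi rad (1.0 is pi rad); "jaw": the opening, from -1 (shut) to 1 (fully open). A call has 1 to 10 rows; each row is the pose to reach, as a shift and turn from the pose commanded when the call began, along the tool's axes at that moment, turning the shorter way round; what a row does not reach only later rows make up. A row lasts 1/8 s, in which the tool goes at most 62.5 mm and 10.7 degrees, less where a joint would pass 70% of its speed; a pose out of reach is approached as far as the arm can. A call with a number of a shift or a turn outside -1 to 1 is refused whole. A call with a gripper value outside its range is refused whole. The fingers move at their own pace and stop on an object; "force" is the grip in N (left out, the last holds). Time passes only in rows, so rows that repeat a pose let the fingers close. It gives the time, the measured TCP pose, the force, the opening and the grip force at its end, in the units of the state.
- env.read_state(): the state, without advancing time (a new reading comes with each control period).
- vision.camera(name): name is "side" or "top"; returns a dict with "img" (400x640x3 uint8, red, green, blue), "z_map" (400x640 float32, mm along the optical axis (not along the pixel's ray), 0 where there is no reading), "fx", "fy", "cx", "cy" (pixels), "dist" ([k1, k2, p1, p2, k3] as OpenCV has them; the pictures are not rectified), "pose" (4x4, takes a point from camera to world coordinates). Camera axes: x right, y up, looking along -z (the intrinsics and any distortion apply to the point x, -y, -z); pixel columns grow to the right and rows downward; lengths in mm; the calibration is good to about 2 mm. A picture is of the moment at which its call begins.
- env.job_done(): hands the job in; it is judged then, once.
The state is a dict: "time_s": time; "q": joint angles; "qvel": joint speeds; "effort": joint torques, N m; "position": TCP position; "ee_rot": TCP orientation; "ft_force": force on the tool from outside, world axes, zero at the start; "torque": the same for the moment, N m; "opening": opening from 0.0 (shut) to 1.0 (fully open); "gripper_force": force on a finger pad.
Only numpy, scipy, OpenCV 4.12 (cv2) and the standard library are available. Lean on these libraries where they do the work, as an engineer would, in place of code of your own. Each camera call takes 0.05 s, during which the arm holds its last target. There are 200 camera calls.

## Task

Draw the tall square-headed stop peg out of its dark wooden rest and set it up in the serving board, so that the bread cannot roll off that end: somewhere under the small sunk panel of the board is a socket, closed by a flush sprung plug that cannot be seen, so slide the foot of the peg about on the panel with light pressure until it drops in. Push it fully home, leave it standing upright and let go; press only lightly, and leave the bread, the short round-headed peg and the things around where they are.

Things in the scene. Friction and masses are not known exactly. Their poses are not given: they have to be found in the camera images.
- board: light wooden serving board, a fixed block 130 (x) x 360 (y) x 42 mm high, origin at the centre of its underside, z up. A smooth unmarked grey panel is sunk in a square window 40 x 40 mm near its right (-y) end. The peg may bear on the board, its panel and its socket with 25 N at most
- window (a point): centre of the window, on the top of the unpressed panel: 38 mm above the board's underside, 4 mm below its top; axes as the board's. The panel does not move sideways, but rides on springs: it yields straight down from about 2 N, 1 mm for each further 2.5 N, and meets a rigid stop after 5 mm (about 15 N)
- home (a point): point 26 mm below the window's centre, at the depth where the foot of a fully seated peg rests. The hidden upright round socket, 16 mm in diameter, stands 4 to 9 mm off this point in any direction, new each time and never measured. The flush grey plug that closes it sinks under the peg at less than 1 N, to this depth
- peg: the stop peg, loose, brown wood, 96 mm tall, about 0.13 kg: a round foot 14 mm in diameter with a 1.5 mm chamfer at its end, below a square head 26 x 26 x 50 mm (46 to 96 mm above the foot's end, faces along peg x and y), the grip. Origin at the centre of the foot's end, z up along the peg. It starts in one of the rest's two holes, foot's end 8 mm above the counter
- peg_tip (a point): centre of the foot's end of the stop peg
- rest: dark wooden peg rest, a fixed block 60 (x) x 140 (y) x 36 mm high, origin at the centre of its underside; two loose upright holes of 17 mm diameter and 28 mm depth, 35 mm either side of the centre along its y
- short_peg: bystander: a short peg, 66 mm tall, of the same wood with the same foot but a flat round head 30 mm in diameter and 20 mm high; stands in the other hole of the rest, origin at the centre of its foot's end
- bun: bystander: a brown bun about 75 mm across and 66 mm high, loose on the board, about 120 mm from the window's centre; origin at its underside
- roll: bystander: a pale roll about 105 mm across and 86 mm high, loose on the board beyond the bun; origin at its underside
- jar: bystander: a small jam jar, 59 mm across and 66 mm high, standing beyond the rest; origin at its underside
Mind the look-alikes: they are no part of the job. Leave any blue look-alike of the peg alone.

How it is judged (in metres and radians):
On the way:
1. the stop peg is drawn clear of its rest (z of peg_tip in the frame of rest above 0.04 m), for 0.2 s.
At the end, for the whole second after the job is handed in: the stop peg stands in the hidden socket of the board's panel, its foot's end less than 15.5 mm above the board's underside (fully home is 12 mm) and within 16 mm of the window's centre, upright within 0.1 rad, at rest and released (z of peg_tip in the frame of board below 0.0155 m and horizontal distance between peg_tip and window below 0.016 m and angle between peg's own z axis and vertical below 0.1 rad and linear speed of peg below 0.01 m/s and contact force between peg and the fingers below 0.1 N); the robot touches nothing.
It fails at once if the peg is pressed on the board or its panel with more than 25 N (contact force between peg and board above 25 N).
It fails at once if the stop peg is tipped over by more than 0.5 rad (angle between peg's own z axis and vertical above 0.5 rad).
It fails at once if the short peg is moved by more than 20 mm (distance of short_peg from where it was at the start of the episode above 0.02 m).
It fails at once if the bread is moved by more than 25 mm (distance of any of bun, roll from where it was at the start of the episode above 0.025 m).
It fails at once if the jar is moved by more than 25 mm (distance of jar from where it was at the start of the episode above 0.025 m).
It also fails if it takes over 72 s, if anything falls off the work surface, if the arm or the gripper's body presses on something with over 40 N, if the wrist force passes 120 N, or if a joint passes its speed limit or range.

## Working session

There is one attempt and no reset: what is moved stays moved. The work goes in short steps, Python scripts to look and compute and a tool call to move; the robot and the scene stay as the last step left them, time stands still between calls to the robot, and variables do not carry over. Pictures are saved under pics/ and viewed, at most 10 in all, crops included, and the job is handed in when it is done.

Besides the shell and the picture viewer there is one more tool, called by a JSON object that holds its "fn" and its "kwargs", one argument or row to a line. carry_out: Moves the arm, as the interface text tells. Shifts and turns lie within -1 to 1; 1 stands for 25 cm of shift or pi rad of turn. Its arguments: {"type":"object","properties":{"series":{"type":"array","items":{"type":"object","properties":{"tx":{"type":"number"},"ty":{"type":"number"},"tz":{"type":"number"},"ax":{"type":"number"},"ay":{"type":"number"},"az":{"type":"number"},"jaw":{"type":"number"}}}},"force":{"type":"number"}},"required":["series"]}

```bash
mkdir -p pics
cat > h.py <<'E'
import numpy as np, cv2
from rig import env, vision
def cam(n):
    c=vision.camera(n); np.savez(f'/tmp/{n}.npz',**{k:np.array(v) for k,v in c.items()}); return c
def load(n): return dict(np.load(f'/tmp/{n}.npz'))
def cloud(c):
    K=np.array([[c['fx'],0,c['cx']],[0,c['fy'],c['cy']],[0,0,1.]],float)
    v,u=np.mgrid[0:400,0:640]
    p=cv2.undistortPoints(np.stack([u,v],-1).reshape(-1,1,2).astype(float),K,np.array(c['dist'],float)).reshape(400,640,2)
    z=np.array(c['z_map'],float)
    P=np.stack([p[...,0]*z,-p[...,1]*z,-z],-1)
    T=np.array(c['pose']); W=P@T[:3,:3].T+T[:3,3]; W[z==0]=np.nan; return W
E
python3 - <<'E'
from h import *
s=env.read_state(); print(s,env.tcp_to_grasp)
for n in('top','side'):
    c=cam(n); cv2.imwrite(f'pics/{n}1.png',c['img'][...,::-1]); print(c['pose'].round(2) if hasattr(c['pose'],'round') else c['pose'],c['fx'],c['dist'])
E
```

```text
{'time_s': 0.0, 'q': array([ 1.04042041e+00,  3.14015702e-01,  4.49533648e-02,  1.30361460e+00,
       -4.80474234e-06,  1.43122198e+00]), 'qvel': array([ 0.0014288 ,  0.00038479, -0.00207418,  0.00231393,  0.0026082 ,
        0.00097795]), 'effort': array([ 1.26236660e-04, -4.80628502e+01,  2.98531044e+01,  1.93660380e-02,
        3.73982147e-06, -1.33188743e-05]), 'position': array([218.76032191, 531.18683523, 230.38971067]), 'ee_rot': array([-3.06852576e-04,  1.94159622e-01,  9.80969498e-01, -8.88831794e-04]), 'ft_force': array([-0.82705603,  0.40110166, -0.68450161]), 'torque': array([ 0.00830906,  0.03079429, -0.04799196]), 'gripper_force': 0.0, 'opening': 0.998269168644778} 18.700000000000003
[[ 2.0000e-02  9.8000e-01 -1.7000e-01  3.7791e+02]
 [-1.0000e+00  2.0000e-02 -0.0000e+00 -1.0066e+02]
 [ 0.0000e+00  1.7000e-01  9.9000e-01  9.4796e+02]
 [ 0.0000e+00  0.0000e+00  0.0000e+00  1.0000e+00]] 374.65389842902465 [-0.08869397  0.          0.          0.          0.        ]
[[ 9.8000e-01  1.2000e-01 -1.8000e-01  3.6787e+02]
 [-2.1000e-01  5.4000e-01 -8.1000e-01 -8.1544e+02]
 [ 0.0000e+00  8.3000e-01  5.6000e-01  5.5637e+02]
 [ 0.0000e+00  0.0000e+00  0.0000e+00  1.0000e+00]] 362.6202970345554 [-0.05274252  0.          0.          0.          0.        ]
```

View pics/top1.png

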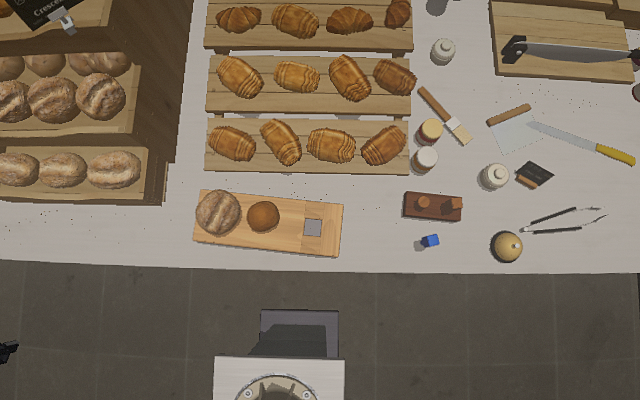

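View pics/side1.png

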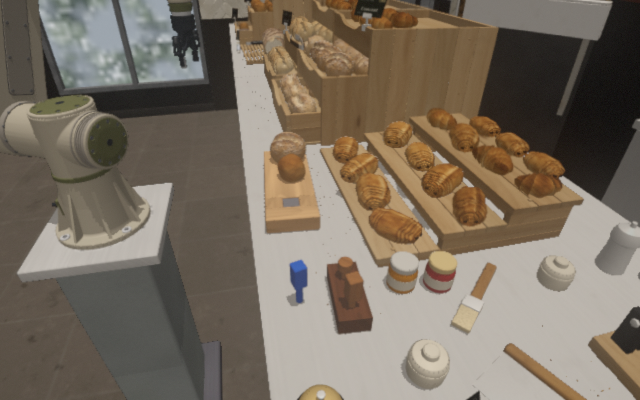

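The top view shows the board at (270,222) with the grey window at (313,228), and the rest at (433,206). Candidates for the peg:
- the round short peg, top (423,203)
- the brown square-headed peg, top (450,205), side (352,290)
- the blue look-alike, top (430,240), side (299,280)

I choose the brown square-headed one and check it in a crop.

Run:
```python
from h import *
t=load('top');s=load('side')
a=cv2.resize(t['img'][180:260,395:475],None,fx=5,fy=5,interpolation=2);b=cv2.resize(s['img'][240:340,280:380],(400,400),interpolation=2)
cv2.imwrite('pics/crop1.png',np.hstack([a,b])[...,::-1])
for n,c,(u0,v0,u1,v1) in(('top',t,(395,180,475,260)),('side',s,(280,240,380,340)),('topboard',t,(185,180,350,265))):
    W=cloud(c)[v0:v1,u0:u1].reshape(-1,3); I=c['img'][v0:v1,u0:u1].reshape(-1,3).astype(int)
    for lo,hi in((26,33),(33,40),(40,46),(46,70),(70,90),(90,100),(100,112)):
        m=(W[:,2]>lo)&(W[:,2]<hi)
        if m.sum()<5: continue
        p=W[m]; r=cv2.minAreaRect(p[:,:2].astype(np.float32)); print(n,lo,hi,m.sum(),p.mean(0).round(1),[np.round(x,1) for x in r])
# window: grey pixels in the board
W=cloud(t); I=t['img'].astype(int); m=np.zeros((400,640),bool); m[210:250,290:335]=1
m&=(I.max(-1)-I.min(-1)<35)&(W[...,2]>25)
p=W[m]; print('win',m.sum(),np.median(p,0),cv2.minAreaRect(p[:,:2].astype(np.float32)))
for (u,v) in((450,205),(452,200),(423,203),(313,228)): print(u,v,W[v,u])
W=cloud(s);I=s['img'].astype(int); m=np.zeros((400,640),bool); m[190:215,275:308]=1
m&=(I.max(-1)-I.min(-1)<35)&(W[...,2]>25)&(W[...,2]<60)
p=W[m]; print('winside',m.sum(),np.median(p,0),cv2.minAreaRect(p[:,:2].astype(np.float32)))
```

```text
top 26 33 49 [ 511.8 -354.1   30. ] [array([ 491.9, -369.4]), array([135.8, 121.8]), np.float64(85.9)]
top 33 40 989 [ 522.9 -366.5   36.2] [array([ 525.7, -373.2]), array([138.7,  61.1]), np.float64(84.8)]
top 40 46 11 [ 523.9 -376.3   40.7] [array([ 527.8, -373.9]), array([52.6, 95.1]), np.float64(4.7)]
top 46 70 65 [ 483.5 -359.2   61.9] [array([ 494.3, -347.9]), array([ 87.2, 117.9]), np.float64(49.5)]
top 70 90 182 [ 511.6 -351.2   76. ] [array([ 494.1, -348.1]), array([ 88.3, 121.2]), np.float64(51.0)]
top 90 100 156 [ 447.5 -358.1   95.7] [array([ 472. , -376.1]), array([ 34.2, 120.2]), np.float64(56.4)]
top 100 112 116 [ 520.6 -406.1  103.7] [array([ 479.6, -384.2]), array([ 32.3, 130.2]), np.float64(60.6)]
side 26 33 202 [ 529.7 -382.8   29.8] [array([ 556.5, -356. ]), array([207.6, 143. ]), np.float64(34.4)]
side 33 40 1375 [ 532.  -377.6   35.5] [array([ 560.4, -349.1]), array([223.9, 140.6]), np.float64(38.0)]
side 40 46 24 [ 516.8 -390.5   43.1] [array([ 495.6, -364.7]), array([ 65.7, 104.8]), np.float64(60.4)]
side 46 70 351 [ 485.8 -376.2   61. ] [array([ 489. , -382.9
[... 895 characters left out ...]
3 [481.5  83.8  95.6] [array([483.4, 104.9]), array([185.8, 101.1]), np.float64(75.4)]
topboard 100 112 899 [487.8  99.8 106. ] [array([482.8, 106.7]), array([173.2,  93.5]), np.float64(74.1)]
win 275 [466.1174987  -73.94943715  38.31085219] ((466.19549560546875, -74.27105712890625), (40.09346389770508, 40.53815460205078), 84.916259765625)
450 205 [ 518.45205222 -396.7979487    90.58138415]
452 200 [ 527.99205186 -397.21268612  104.36068868]
423 203 [ 524.39232793 -336.64057401   75.98901702]
313 228 [463.57334711 -76.0995188   39.29990069]
winside 130 [466.26057552 -73.38074326  36.62708327] ((466.8874206542969, -73.04837036132812), (37.67676544189453, 38.019100189208984), 82.2351303100586)
```

View pics/crop1.png

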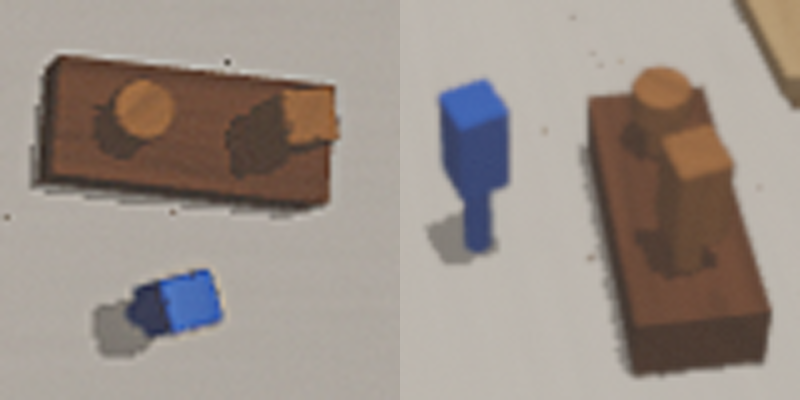

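The crop confirms it. The square-headed brown peg is the right-hand one in the rest, the round one is on the left, and the blue one stands free in front. Next I fit the peg's position and yaw.

```bash
cat >> h.py <<'E'
import json,sys
from scipy.spatial.transform import Rotation as R
# commanded pose: position + angle of tool y (deg), tool z down.  tool x angle = phi+90
def rel(cur,tgt):
    a=np.radians(cur[3]); y=np.array([np.cos(a),np.sin(a)]); x=np.array([-np.sin(a),np.cos(a)])
    d=np.subtract(tgt[:3],cur[:3]); return dict(tx=round(d[:2]@x/250,4),ty=round(d[:2]@y/250,4),tz=round(-d[2]/250,4),az=round(-(tgt[3]-cur[3])/180,4))
def plan(cur,*tg):
    for t in tg: print(t,rel(cur,t))
E
python3 - <<'E'
from h import *
for n in('top','side'):
    c=load(n); W=cloud(c); 
    m=(np.abs(W[...,0]-523)<25)&(np.abs(W[...,1]+409)<25)
    I=c['img'].astype(int)
    k=m&(W[...,2]>97)&(W[...,2]<112)
    p=W[k]; print(n,k.sum(),np.median(p,0),p.mean(0),cv2.minAreaRect(p[:,:2].astype(np.float32)))
    k=m&(W[...,2]>58)&(W[...,2]<97); p=W[k]; print('  side faces',k.sum(),p.mean(0),p.min(0),p.max(0))
    if n=='side':
        # plane normals of the visible faces
        from scipy.optimize import minimize
        q=W[m&(W[...,2]>60)][:,:2].astype(np.float32); print(cv2.minAreaRect(q))
        for lo,hi in((60,75),(75,90)):
            z=W[m&(W[...,2]>lo)&(W[...,2]<hi)]; print(lo,z.mean(0),cv2.minAreaRect(z[:,:2].astype(np.float32)))
c0=[219.06,531.68,231.32,67.6]
plan(c0,[400,300,230,45],[440,200,230,30])
E
```

```text
top 122 [ 521.25436009 -406.95982428  103.75144044] [ 521.69507916 -406.94866789  103.45754106] ((522.0010986328125, -407.827880859375), (26.221765518188477, 24.532623291015625), 10.935379028320312)
  side faces 78 [ 518.07475236 -398.86764709   77.88124256] [ 507.50604168 -418.8715286    58.93861643] [ 533.31093351 -394.40266488   96.99647579]
side 189 [ 522.21220558 -413.1516793   102.19354399] [ 522.26317885 -412.58041128  101.77396219] ((523.162353515625, -410.9507141113281), (24.11879539489746, 26.44651985168457), 6.2655110359191895)
  side faces 276 [ 520.00136416 -418.92788751   77.2642538 ] [ 509.85576767 -424.67724495   58.16320708] [ 536.40591539 -401.04821528   96.97364571]
((522.5430297851562, -411.0179443359375), (25.61366081237793, 26.463788986206055), 6.974252223968506)
60 [ 520.04230737 -418.96066595   67.22944946] ((518.4573974609375, -417.25445556640625), (17.26128387451172, 31.716142654418945), 55.237728118896484)
75 [ 520.60666525 -419.18912193   82.74479862] ((519.5760498046875, -418.08758544921875), (15.90904426574707, 30.472705841064453), 59.16392517089844)
[400, 300, 230, 45] {'tx': np.float64(-1.0223), 'ty': np.float64(-0.581), 'tz': np.float64(0.0053), 'az': 0.1256}
[440, 200, 230, 30] {'tx': np.float64(-1.3227), 'ty': np.float64(-0.8898), 'tz': np.float64(0.0053), 'az': 0.2089}
```

{"fn": "carry_out", "kwargs": {
  "series": [
    {"tx": 0, "ty": 0, "tz": -0.1, "jaw": 1}
  ]
}}

```text
invalid input at $.series[0]: expected keys tx, ty, tz, ax, ay, az, jaw
```

{"fn": "carry_out", "kwargs": {
  "series": [
    {"tx": -0.93, "ty": -0.57, "tz": -0.08, "ax": 0, "ay": 0, "az": 0.12, "jaw": 1},
    {"tx": -0.93, "ty": -0.57, "tz": -0.08, "ax": 0, "ay": 0, "az": 0.12, "jaw": 1},
    {"tx": -0.93, "ty": -0.57, "tz": -0.08, "ax": 0, "ay": 0, "az": 0.12, "jaw": 1},
    {"tx": -0.93, "ty": -0.57, "tz": -0.08, "ax": 0, "ay": 0, "az": 0.12, "jaw": 1},
    {"tx": -0.93, "ty": -0.57, "tz": -0.08, "ax": 0, "ay": 0, "az": 0.12, "jaw": 1},
    {"tx": -0.93, "ty": -0.57, "tz": -0.08, "ax": 0, "ay": 0, "az": 0.12, "jaw": 1}
  ]
}}

```text
time_s: 0.85
position: [380.6, 310.0, 251.2]
ee_rot: [-0.0, 0.376, 0.927, -0.0]
ft_force: [0.0, 0.3, 0.1]
opening: 1.004
gripper_force: 0.0
```

```bash
cat >> h.py <<'E'
def after(cur,tx,ty,tz,az):
    a=np.radians(cur[3]); y=np.array([np.cos(a),np.sin(a)]); x=np.array([-np.sin(a),np.cos(a)])
    p=np.array(cur[:2])+250*(tx*x+ty*y); return [*p,cur[2]-250*tz,cur[3]-180*az]
E
python3 - <<'E'
from h import *
s=env.read_state(); q=s['ee_rot']; M=R.from_quat(q,scalar_first=True).as_matrix()
print(s['position'],M.round(3).tolist(),np.degrees(np.arctan2(M[1,1],M[0,1])))
c=after([219.06,531.68,231.32,67.6],-.93,-.57,-.08,.12); print(c)
plan(c,[460,100,250,30],[480,80,250,25])
E
```

```text
[380.62484926 309.96281716 251.15275008] [[-0.717, 0.697, -0.0], [0.697, 0.717, -0.0], [0.0, -0.0, -1.0]] 45.79574091659913
[np.float64(379.7144241849487), np.float64(311.33332770880656), 251.32, 46.0]
[460, 100, 250, 30] {'tx': np.float64(-0.8182), 'ty': np.float64(-0.385), 'tz': np.float64(0.0053), 'az': 0.0889}
[480, 80, 250, 25] {'tx': np.float64(-0.9313), 'ty': np.float64(-0.387), 'tz': np.float64(0.0053), 'az': 0.1167}
```

{"fn": "carry_out", "kwargs": {
  "series": [
    {"tx": -0.93, "ty": -0.39, "tz": 0, "ax": 0, "ay": 0, "az": 0.11, "jaw": 1},
    {"tx": -0.93, "ty": -0.39, "tz": 0, "ax": 0, "ay": 0, "az": 0.11, "jaw": 1},
    {"tx": -0.93, "ty": -0.39, "tz": 0, "ax": 0, "ay": 0, "az": 0.11, "jaw": 1},
    {"tx": -0.93, "ty": -0.39, "tz": 0, "ax": 0, "ay": 0, "az": 0.11, "jaw": 1},
    {"tx": -0.93, "ty": -0.39, "tz": 0, "ax": 0, "ay": 0, "az": 0.11, "jaw": 1}
  ]
}}

```text
time_s: 1.48
position: [480.5, 77.4, 250.7]
ee_rot: [-0.0, 0.53, 0.848, -0.0]
ft_force: [-0.4, 0.2, -0.3]
opening: 0.997
gripper_force: 0.0
```

Run:
```python
from h import *
c=after([379.71,311.33,251.32,46],-.93,-.39,0,.11); print(c)
plan(c,[500,-140,250,7]); t=rel(c,[500,-140,251.32,7]); d=after(c,round(t['tx'],2),round(t['ty'],2),0,round(t['az'],3)); print(d)
plan(d,[522.3,-380,240,7])
```

```text
[np.float64(479.2273124589841), np.float64(79.68629833526464), 251.32, 26.2]
[500, -140, 250, 7] {'tx': np.float64(-0.8251), 'ty': np.float64(-0.3134), 'tz': np.float64(0.0053), 'az': 0.1067}
[np.float64(501.30225326351075), np.float64(-140.71151696351876), 251.32, 6.940000000000001]
[522.3, -380, 240, 7] {'tx': np.float64(-0.9603), 'ty': np.float64(-0.0323), 'tz': np.float64(0.0453), 'az': -0.0003}
```

{"fn": "carry_out", "kwargs": {
  "series": [
    {"tx": -0.83, "ty": -0.31, "tz": 0, "ax": 0, "ay": 0, "az": 0.107, "jaw": 1},
    {"tx": -0.83, "ty": -0.31, "tz": 0, "ax": 0, "ay": 0, "az": 0.107, "jaw": 1},
    {"tx": -0.83, "ty": -0.31, "tz": 0, "ax": 0, "ay": 0, "az": 0.107, "jaw": 1},
    {"tx": -0.83, "ty": -0.31, "tz": 0, "ax": 0, "ay": 0, "az": 0.107, "jaw": 1},
    {"tx": -0.83, "ty": -0.31, "tz": 0, "ax": 0, "ay": 0, "az": 0.107, "jaw": 1}
  ]
}}

```text
time_s: 2.1
position: [501.7, -140.8, 250.6]
ee_rot: [-0.001, 0.663, 0.748, 0.0]
ft_force: [-0.3, 0.9, -0.5]
opening: 0.999
gripper_force: 0.0
```

{"fn": "carry_out", "kwargs": {
  "series": [
    {"tx": -0.96, "ty": -0.032, "tz": 0, "ax": 0, "ay": 0, "az": 0, "jaw": 1},
    {"tx": -0.96, "ty": -0.032, "tz": 0, "ax": 0, "ay": 0, "az": 0, "jaw": 1},
    {"tx": -0.96, "ty": -0.032, "tz": 0, "ax": 0, "ay": 0, "az": 0, "jaw": 1},
    {"tx": -0.96, "ty": -0.032, "tz": 0, "ax": 0, "ay": 0, "az": 0, "jaw": 1},
    {"tx": -0.96, "ty": -0.032, "tz": 0, "ax": 0, "ay": 0, "az": 0, "jaw": 1}
  ]
}}

```text
time_s: 2.72
position: [523.4, -380.6, 249.4]
ee_rot: [-0.001, 0.663, 0.748, 0.0]
ft_force: [-0.2, 0.7, -0.4]
opening: 1.001
gripper_force: 0.0
```

Run:
```python
from h import *
d=after([479.23,79.69,251.32,26.2],-.83,-.31,0,.107)
e=after(d,-.96,-.032,0,0); print(e)
plan(e,[522.3,-409.3,251.32,7],[522.3,-409.3,64,7])
```

```text
[np.float64(522.3627273447523), np.float64(-379.91602925897814), 251.32, 6.940000000000001]
[522.3, -409.3, 251.32, 7] {'tx': np.float64(-0.1166), 'ty': np.float64(-0.0145), 'tz': np.float64(-0.0), 'az': -0.0003}
[522.3, -409.3, 64, 7] {'tx': np.float64(-0.1166), 'ty': np.float64(-0.0145), 'tz': np.float64(0.7493), 'az': -0.0003}
```

{"fn": "carry_out", "kwargs": {
  "series": [
    {"tx": -0.117, "ty": -0.015, "tz": 0.1, "ax": 0, "ay": 0, "az": 0, "jaw": 1},
    {"tx": -0.117, "ty": -0.015, "tz": 0.3, "ax": 0, "ay": 0, "az": 0, "jaw": 1},
    {"tx": -0.117, "ty": -0.015, "tz": 0.5, "ax": 0, "ay": 0, "az": 0, "jaw": 1},
    {"tx": -0.117, "ty": -0.015, "tz": 0.65, "ax": 0, "ay": 0, "az": 0, "jaw": 1},
    {"tx": -0.117, "ty": -0.015, "tz": 0.75, "ax": 0, "ay": 0, "az": 0, "jaw": 1},
    {"tx": -0.117, "ty": -0.015, "tz": 0.75, "ax": 0, "ay": 0, "az": 0, "jaw": 1}
  ]
}}

```text
time_s: 3.48
position: [522.0, -404.6, 61.5]
ee_rot: [-0.003, 0.662, 0.75, 0.001]
ft_force: [-0.7, 0.6, 0.3]
opening: 0.999
gripper_force: 0.0
```

Run:
```python
from h import *
t=cam('top');s=cam('side')
a=cv2.resize(t['img'][170:250,405:485],None,fx=5,fy=5,interpolation=2);b=cv2.resize(s['img'][220:340,280:400],(400,400),interpolation=2)
cv2.imwrite('pics/crop2.png',np.hstack([a,b])[...,::-1]); print(env.read_state()['position'])
```

```text
[ 523.51679534 -407.4315712    64.79597895]
```

View pics/crop2.png

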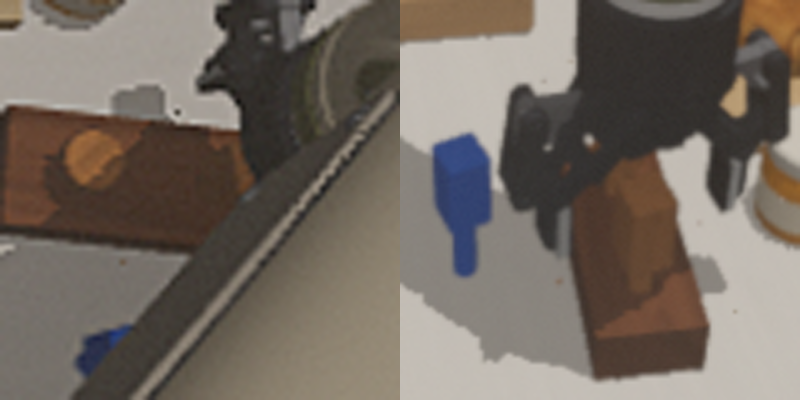

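The side crop shows the fingers either side of the peg head (~(625,200)), clear of the blue peg at (465,190) and the jar. I close the gripper.

{"fn": "carry_out", "kwargs": {
  "series": [
    {"tx": 0, "ty": 0, "tz": 0, "ax": 0, "ay": 0, "az": 0, "jaw": -1},
    {"tx": 0, "ty": 0, "tz": 0, "ax": 0, "ay": 0, "az": 0, "jaw": -1},
    {"tx": 0, "ty": 0, "tz": 0, "ax": 0, "ay": 0, "az": 0, "jaw": -1},
    {"tx": 0, "ty": 0, "tz": 0, "ax": 0, "ay": 0, "az": 0, "jaw": -1},
    {"tx": 0, "ty": 0, "tz": 0, "ax": 0, "ay": 0, "az": 0, "jaw": -1},
    {"tx": 0, "ty": 0, "tz": 0, "ax": 0, "ay": 0, "az": 0, "jaw": -1},
    {"tx": 0, "ty": 0, "tz": 0, "ax": 0, "ay": 0, "az": 0, "jaw": -1},
    {"tx": 0, "ty": 0, "tz": 0, "ax": 0, "ay": 0, "az": 0, "jaw": -1}
  ],
  "force": 45
}}

```text
time_s: 4.58
position: [522.6, -409.7, 64.4]
ee_rot: [0.001, 0.663, 0.749, 0.0]
ft_force: [0.6, 0.4, 5.6]
opening: 0.298
gripper_force: 45.7
```

{"fn": "carry_out", "kwargs": {
  "series": [
    {"tx": 0, "ty": 0, "tz": -0.05, "ax": 0, "ay": 0, "az": 0, "jaw": -1},
    {"tx": 0, "ty": 0, "tz": -0.12, "ax": 0, "ay": 0, "az": 0, "jaw": -1},
    {"tx": 0, "ty": 0, "tz": -0.2, "ax": 0, "ay": 0, "az": 0, "jaw": -1},
    {"tx": 0, "ty": 0, "tz": -0.3, "ax": 0, "ay": 0, "az": 0, "jaw": -1},
    {"tx": 0, "ty": 0, "tz": -0.4, "ax": 0, "ay": 0, "az": 0, "jaw": -1},
    {"tx": 0, "ty": 0, "tz": -0.5, "ax": 0, "ay": 0, "az": 0, "jaw": -1},
    {"tx": 0, "ty": 0, "tz": -0.5, "ax": 0, "ay": 0, "az": 0, "jaw": -1},
    {"tx": 0, "ty": 0, "tz": -0.5, "ax": 0, "ay": 0, "az": 0, "jaw": -1}
  ]
}}

```text
time_s: 5.58
position: [521.8, -409.0, 188.1]
ee_rot: [-0.001, 0.663, 0.749, 0.0]
ft_force: [0.2, 0.5, -1.9]
opening: 0.296
gripper_force: 45.2
```

Run:
```python
from h import *
st=env.read_state(); print(st['position'],st['ft_force'],st['opening'],st['gripper_force'])
s=cam('side')
b=cv2.resize(s['img'][180:340,280:440],(600,600),interpolation=2); cv2.imwrite('pics/crop3.png',b[...,::-1])
```

```text
[ 521.80966744 -408.98095077  188.10982308] [ 0.23465624  0.52275382 -1.86990901] 0.29584670918403105 45.199286341667175
```

View pics/crop3.png

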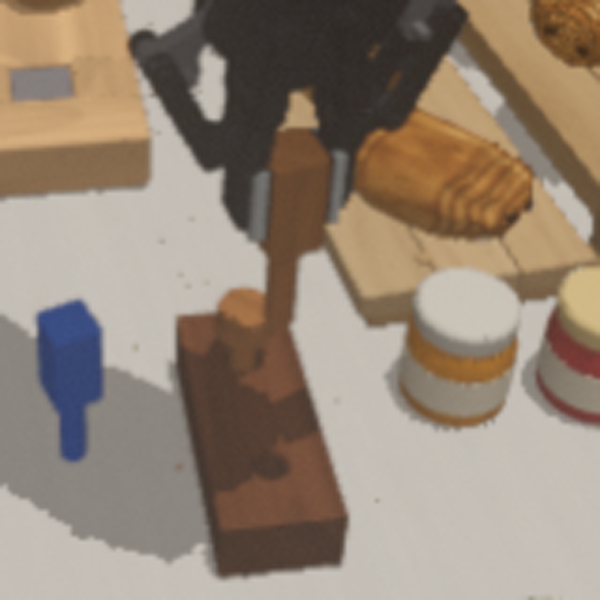

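The side crop shows the peg hanging in the fingers, foot end at about (280,325), with the short peg still in its hole. I measure the tilt and tip in the hand.

Run:
```python
from h import *
c=load('side'); W=cloud(c); I=c['img'].astype(int)
T=c['pose'][:3,3]
m=(np.abs(W[...,0]-522)<30)&(np.abs(W[...,1]+409)<30)&(W[...,2]>110)&(W[...,2]<235)&(I[...,0]-I[...,2]>20)
P=W[m]; print(m.sum())
for lo in range(115,230,8):
    p=P[(P[:,2]>=lo)&(P[:,2]<lo+8)]
    if len(p)>3: print(lo,len(p),p.mean(0).round(1),np.ptp(p,axis=0).round(1))
print('min z',P[:,2].min())
d=after([522.36,-379.92,251.32,6.94],-.117,-.015,.75,0); d=after(d,0,0,-.5,0); print(d)
plan(d,[500,-200,200,-5])
```

```text
720
131 26 [ 520.6 -414.5  135.9] [11.1  5.9  7.1]
139 26 [ 520.3 -414.4  142.8] [11.7  5.3  6.6]
147 33 [ 520.1 -413.8  150.8] [12.3  7.7  7.7]
155 31 [ 519.3 -413.4  159.1] [ 9.9 11.   7.3]
163 30 [ 521.  -414.4  166.7] [11.2 10.3  7.6]
171 5 [ 525.8 -420.6  177.8] [13.6  2.6  1.9]
179 68 [ 520.1 -421.4  183.2] [25.9 10.   7.9]
187 72 [ 524.4 -421.   191.3] [39.6 11.3  7.9]
195 67 [ 523.5 -420.9  199. ] [39.5 12.5  7.6]
203 69 [ 523.5 -421.2  207. ] [38.6 12.2  7.7]
211 74 [ 523.1 -421.2  215.1] [39.9 11.9  7.9]
219 165 [ 523.3 -414.9  224.7] [39.1 27.6  8. ]
227 54 [ 525.2 -412.8  228.5] [41.5 26.6  7.5]
min z 131.7644600910058
[np.float64(522.171749525026), np.float64(-409.40880400692225), 188.82, 6.94]
[500, -200, 200, -5] {'tx': np.float64(0.8422), 'ty': np.float64(0.0132), 'tz': np.float64(-0.0447), 'az': 0.0663}
```

{"fn": "carry_out", "kwargs": {
  "series": [
    {"tx": 0.2, "ty": -0.01, "tz": 0, "ax": 0, "ay": 0, "az": 0, "jaw": -1},
    {"tx": 0.4, "ty": -0.02, "tz": 0, "ax": 0, "ay": 0, "az": 0, "jaw": -1},
    {"tx": 0.6, "ty": -0.03, "tz": 0, "ax": 0, "ay": 0, "az": 0, "jaw": -1},
    {"tx": 0.8, "ty": -0.03, "tz": 0, "ax": 0, "ay": 0, "az": 0, "jaw": -1},
    {"tx": 0.8, "ty": -0.03, "tz": 0, "ax": 0, "ay": 0, "az": 0, "jaw": -1}
  ]
}}

```text
time_s: 6.25
position: [488.9, -207.9, 187.7]
ee_rot: [-0.002, 0.661, 0.75, -0.0]
ft_force: [0.3, 0.1, -2.3]
opening: 0.301
gripper_force: 45.2
```

{"fn": "carry_out", "kwargs": {
  "series": [
    {"tx": 0.2, "ty": -0.01, "tz": 0, "ax": 0, "ay": 0, "az": 0, "jaw": -1},
    {"tx": 0.4, "ty": -0.02, "tz": 0, "ax": 0, "ay": 0, "az": 0, "jaw": -1},
    {"tx": 0.559, "ty": -0.03, "tz": 0, "ax": 0, "ay": 0, "az": 0, "jaw": -1},
    {"tx": 0.559, "ty": -0.03, "tz": 0, "ax": 0, "ay": 0, "az": 0, "jaw": -1},
    {"tx": 0.559, "ty": -0.03, "tz": 0.15, "ax": 0, "ay": 0, "az": 0, "jaw": -1},
    {"tx": 0.559, "ty": -0.03, "tz": 0.28, "ax": 0, "ay": 0, "az": 0, "jaw": -1},
    {"tx": 0.559, "ty": -0.03, "tz": 0.34, "ax": 0, "ay": 0, "az": 0, "jaw": -1},
    {"tx": 0.559, "ty": -0.03, "tz": 0.34, "ax": 0, "ay": 0, "az": 0, "jaw": -1},
    {"tx": 0.559, "ty": -0.03, "tz": 0.34, "ax": 0, "ay": 0, "az": 0, "jaw": -1}
  ]
}}

```text
time_s: 7.38
position: [467.3, -74.6, 104.7]
ee_rot: [0.001, 0.663, 0.748, 0.0]
ft_force: [0.3, -0.0, -1.3]
opening: 0.297
gripper_force: 45.1
```

Run:
```python
from h import *
d=after([522.172,-409.409,188.82,6.94],.8,-.03,0,0);d=after(d,.559,-.03,.34,0);print(d)
st=env.read_state(); print(st['time_s'],st['position'],st['ft_force'],st['gripper_force'])
c=cam('side');W=cloud(c); I=c['img'].astype(int)
m=(np.abs(W[...,0]-467)<30)&(np.abs(W[...,1]+74)<30)&(W[...,2]>30)&(W[...,2]<150)
P=W[m&(I[...,0]-I[...,2]>20)]
for lo in range(44,112,8):
    p=P[(P[:,2]>=lo)&(P[:,2]<lo+8)]
    if len(p)>3: print(lo,len(p),p.mean(0).round(1),p.min(0).round(1),p.max(0).round(1))
cv2.imwrite('pics/crop4.png',cv2.resize(c['img'][130:250,230:350],(600,600),interpolation=2)[...,::-1])
```

```text
[np.float64(466.2299481842105), np.float64(-73.96071883188975), 103.82, 6.94]
7.375 [467.2910402  -74.64248257 104.72341579] [ 0.30290743 -0.00427894 -1.34345926] 45.08787274360657
44 5 [467.3 -79.9  50.1] [462.7 -81.1  48.2] [472.4 -77.   51.6]
52 14 [467.3 -80.7  56.5] [462.5 -84.6  52.8] [472.6 -77.6  60. ]
60 16 [467.  -79.6  64.1] [460.9 -82.3  60.1] [473.  -73.1  67.5]
68 16 [466.9 -80.   72.4] [461.1 -81.7  68.3] [473.5 -76.6  75.6]
76 16 [467.  -80.2  80.3] [461.1 -83.2  76.4] [473.6 -76.2  83.6]
84 11 [467.4 -80.7  86.5] [461.7 -84.1  84.4] [473.6 -77.3  88.9]
92 23 [468.2 -86.6  97.3] [454.8 -89.6  93.2] [480.5 -78.  100. ]
100 37 [466.2 -86.7 104.3] [447.8 -89.8 100.1] [485.9 -78.2 107.6]
108 35 [466.5 -86.8 112.1] [442.6 -90.2 108.1] [491.9 -76.9 116. ]
```

View pics/crop4.png

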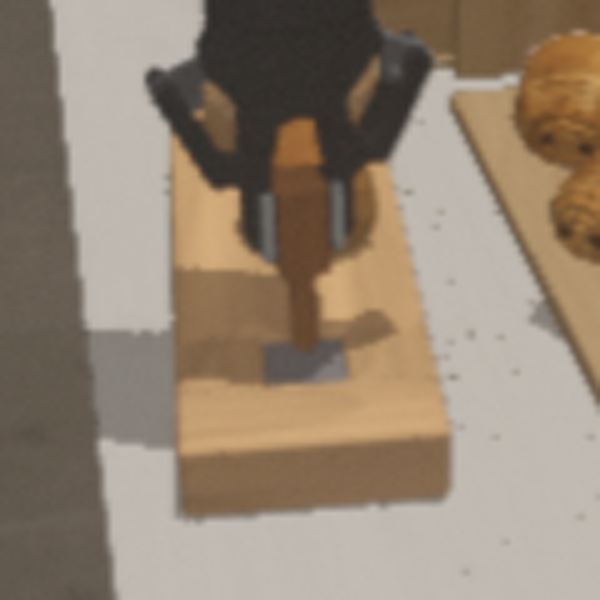

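The crop shows the foot hanging over the window, tip at about (303,350) and panel at (305,365). I lower it onto the panel at a ring offset of 6.5 mm.

{"fn": "carry_out", "kwargs": {
  "series": [
    {"tx": 0.026, "ty": 0, "tz": 0.01, "ax": 0, "ay": 0, "az": 0, "jaw": -1},
    {"tx": 0.026, "ty": 0, "tz": 0.025, "ax": 0, "ay": 0, "az": 0, "jaw": -1},
    {"tx": 0.026, "ty": 0, "tz": 0.036, "ax": 0, "ay": 0, "az": 0, "jaw": -1},
    {"tx": 0.026, "ty": 0, "tz": 0.036, "ax": 0, "ay": 0, "az": 0, "jaw": -1}
  ]
}}

```text
time_s: 7.92
position: [465.5, -67.4, 94.7]
ee_rot: [-0.0, 0.663, 0.749, 0.0]
ft_force: [-0.4, 0.4, -2.4]
opening: 0.298
gripper_force: 45.2
```

{"fn": "carry_out", "kwargs": {
  "series": [
    {"tx": 0, "ty": 0, "tz": 0.004, "ax": 0, "ay": 0, "az": 0, "jaw": -1},
    {"tx": 0, "ty": 0, "tz": 0.004, "ax": 0, "ay": 0, "az": 0, "jaw": -1},
    {"tx": 0, "ty": 0, "tz": 0.004, "ax": 0, "ay": 0, "az": 0, "jaw": -1}
  ]
}}

```text
time_s: 8.3
position: [465.6, -67.5, 94.0]
ee_rot: [0.0, 0.663, 0.749, 0.0]
ft_force: [-1.4, 0.6, 1.3]
opening: 0.297
gripper_force: 45.5
```

{"fn": "carry_out", "kwargs": {
  "series": [
    {"tx": 0, "ty": 0, "tz": 0.004, "ax": 0, "ay": 0, "az": 0, "jaw": -1},
    {"tx": 0, "ty": 0, "tz": 0.004, "ax": 0, "ay": 0, "az": 0, "jaw": -1},
    {"tx": 0, "ty": 0, "tz": 0.004, "ax": 0, "ay": 0, "az": 0, "jaw": -1}
  ]
}}

```text
time_s: 8.68
position: [465.7, -67.5, 93.0]
ee_rot: [0.0, 0.663, 0.749, 0.0]
ft_force: [-0.9, 0.7, 3.7]
opening: 0.296
gripper_force: 45.7
```

{"fn": "carry_out", "kwargs": {
  "series": [
    {"tx": -0.0013, "ty": 0.008, "tz": 0.002, "ax": 0, "ay": 0, "az": 0, "jaw": -1},
    {"tx": -0.005, "ty": 0.0153, "tz": 0.002, "ax": 0, "ay": 0, "az": 0, "jaw": -1},
    {"tx": -0.005, "ty": 0.0153, "tz": 0.002, "ax": 0, "ay": 0, "az": 0, "jaw": -1}
  ]
}}

```text
time_s: 9.05
position: [470.2, -68.4, 92.2]
ee_rot: [0.0, 0.663, 0.749, 0.0]
ft_force: [-0.8, -0.1, -2.0]
opening: 0.297
gripper_force: 45.1
```

Contact force vanished, so the foot has entered the socket. I probe downwards.

{"fn": "carry_out", "kwargs": {
  "series": [
    {"tx": 0, "ty": 0, "tz": 0.006, "ax": 0, "ay": 0, "az": 0, "jaw": -1},
    {"tx": 0, "ty": 0, "tz": 0.012, "ax": 0, "ay": 0, "az": 0, "jaw": -1},
    {"tx": 0, "ty": 0, "tz": 0.012, "ax": 0, "ay": 0, "az": 0, "jaw": -1}
  ]
}}

```text
time_s: 9.43
position: [470.0, -68.3, 89.1]
ee_rot: [0.0, 0.663, 0.749, 0.0]
ft_force: [2.9, 0.2, -2.8]
opening: 0.299
gripper_force: 44.9
```

{"fn": "carry_out", "kwargs": {
  "series": [
    {"tx": 0, "ty": 0.002, "tz": 0.01, "ax": 0, "ay": 0, "az": 0, "jaw": -1},
    {"tx": 0, "ty": 0.002, "tz": 0.02, "ax": 0, "ay": 0, "az": 0, "jaw": -1},
    {"tx": 0, "ty": 0.002, "tz": 0.03, "ax": 0, "ay": 0, "az": 0, "jaw": -1},
    {"tx": 0, "ty": 0.002, "tz": 0.03, "ax": 0, "ay": 0, "az": 0, "jaw": -1}
  ]
}}

```text
time_s: 9.93
position: [470.1, -68.2, 81.6]
ee_rot: [0.0, 0.663, 0.749, 0.0]
ft_force: [1.8, 0.2, -3.3]
opening: 0.297
gripper_force: 44.8
```

{"fn": "carry_out", "kwargs": {
  "series": [
    {"tx": 0, "ty": 0.002, "tz": 0.012, "ax": 0, "ay": 0, "az": 0, "jaw": -1},
    {"tx": 0, "ty": 0.002, "tz": 0.024, "ax": 0, "ay": 0, "az": 0, "jaw": -1},
    {"tx": 0, "ty": 0.002, "tz": 0.036, "ax": 0, "ay": 0, "az": 0, "jaw": -1},
    {"tx": 0, "ty": 0.002, "tz": 0.044, "ax": 0, "ay": 0, "az": 0, "jaw": -1},
    {"tx": 0, "ty": 0.002, "tz": 0.044, "ax": 0, "ay": 0, "az": 0, "jaw": -1}
  ]
}}

```text
time_s: 10.55
position: [470.3, -68.1, 70.5]
ee_rot: [-0.0, 0.663, 0.749, -0.0]
ft_force: [1.6, -0.3, -2.2]
opening: 0.302
gripper_force: 45.0
```

{"fn": "carry_out", "kwargs": {
  "series": [
    {"tx": 0, "ty": 0, "tz": 0.003, "ax": 0, "ay": 0, "az": 0, "jaw": -1},
    {"tx": 0, "ty": 0, "tz": 0.006, "ax": 0, "ay": 0, "az": 0, "jaw": -1},
    {"tx": 0, "ty": 0, "tz": 0.006, "ax": 0, "ay": 0, "az": 0, "jaw": -1}
  ]
}}

```text
time_s: 10.92
position: [470.4, -68.1, 69.2]
ee_rot: [-0.0, 0.663, 0.749, -0.0]
ft_force: [1.0, -1.1, -0.2]
opening: 0.299
gripper_force: 45.2
```

{"fn": "carry_out", "kwargs": {
  "series": [
    {"tx": 0, "ty": 0, "tz": 0.003, "ax": 0, "ay": 0, "az": 0, "jaw": -1},
    {"tx": 0, "ty": 0, "tz": 0.003, "ax": 0, "ay": 0, "az": 0, "jaw": -1}
  ]
}}

```text
time_s: 11.18
position: [470.4, -68.1, 68.5]
ee_rot: [-0.0, 0.663, 0.749, 0.0]
ft_force: [0.9, -0.9, -1.0]
opening: 0.305
gripper_force: 45.2
```

{"fn": "carry_out", "kwargs": {
  "series": [
    {"tx": 0, "ty": 0, "tz": 0.003, "ax": 0, "ay": 0, "az": 0, "jaw": -1},
    {"tx": 0, "ty": 0, "tz": 0.003, "ax": 0, "ay": 0, "az": 0, "jaw": -1}
  ]
}}

```text
time_s: 11.42
position: [470.4, -68.1, 67.9]
ee_rot: [-0.0, 0.663, 0.749, 0.0]
ft_force: [0.3, 0.3, 0.4]
opening: 0.3
gripper_force: 45.4
```

{"fn": "carry_out", "kwargs": {
  "series": [
    {"tx": 0, "ty": 0, "tz": 0.002, "ax": 0, "ay": 0, "az": 0, "jaw": -1},
    {"tx": 0, "ty": 0, "tz": 0.002, "ax": 0, "ay": 0, "az": 0, "jaw": -1}
  ]
}}

```text
time_s: 11.68
position: [470.5, -68.1, 67.4]
ee_rot: [0.0, 0.663, 0.749, 0.0]
ft_force: [-0.8, 0.8, 1.7]
opening: 0.301
gripper_force: 45.5
```

{"fn": "carry_out", "kwargs": {
  "series": [
    {"tx": 0, "ty": 0, "tz": 0.002, "ax": 0, "ay": 0, "az": 0, "jaw": -1},
    {"tx": 0, "ty": 0, "tz": 0.002, "ax": 0, "ay": 0, "az": 0, "jaw": -1}
  ]
}}

```text
time_s: 11.92
position: [470.5, -68.1, 66.9]
ee_rot: [0.0, 0.663, 0.749, 0.0]
ft_force: [-1.0, -0.5, 2.8]
opening: 0.298
gripper_force: 45.6
```

Run:
```python
from h import *
c=cam('side');W=cloud(c); I=c['img'].astype(int)
m=(np.abs(W[...,0]-470)<30)&(np.abs(W[...,1]+68)<30)&(W[...,2]>30)&(W[...,2]<150)&(I[...,0]-I[...,2]>20)&(I[...,0]<235)
P=W[m]
for lo in range(40,120,6):
    p=P[(P[:,2]>=lo)&(P[:,2]<lo+6)]
    if len(p)>3: print(lo,len(p),p.mean(0).round(1),p.min(0).round(1),p.max(0).round(1))
cv2.imwrite('pics/crop5.png',cv2.resize(c['img'][130:250,230:350],(600,600),interpolation=2)[...,::-1])
```

```text
40 93 [471.6 -65.7  41.2] [440.2 -97.7  40. ] [499.7 -38.2  45.6]
46 10 [471.3 -73.7  48.2] [465.9 -76.1  46. ] [476.3 -70.8  51.1]
52 8 [469.7 -80.2  56.9] [459.9 -82.6  54.5] [480.5 -76.7  57.7]
58 19 [470.1 -80.6  61.4] [458.3 -83.1  58.4] [482.8 -76.3  63.8]
64 25 [470.8 -80.5  67. ] [451.2 -83.1  64.4] [488.4 -76.   69.7]
70 27 [472.7 -79.6  73. ] [446.3 -82.5  70. ] [494.2 -68.5  75.6]
76 30 [474.3 -79.1  79.2] [443.3 -85.2  76. ] [497.1 -66.9  81.7]
82 26 [471.8 -80.   85.5] [443.4 -84.6  82.1] [497.1 -67.9  88. ]
88 21 [471.2 -80.7  91.4] [458.8 -85.2  88.3] [494.9 -71.   93.9]
94 28 [469.6 -80.1  97.3] [443.7 -83.8  94. ] [494.8 -68.8 100. ]
100 64 [470.9 -72.6 104.1] [457.  -84.2 100.1] [494.7 -55.6 105.9]
106 10 [473.4 -73.7 107.4] [440.9 -82.6 106. ] [499.9 -60.7 110.6]
112 4 [479.8 -70.3 114.2] [457.4 -82.5 112. ] [496.2 -58.4 116.5]
118 7 [449.3 -70.7 120.9] [440.7 -82.8 118.4] [457.8 -60.  123.7]
```

View pics/crop5.png

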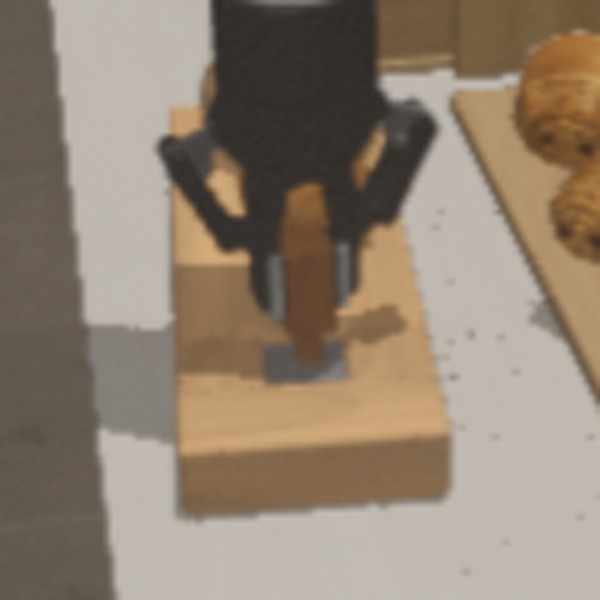

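The crop shows the peg sunk in the panel, head underside about 14 mm above the board top, upright. The springs answer at about 2.5 N/mm, so it is at the bottom. I release and retreat upwards.

{"fn": "carry_out", "kwargs": {
  "series": [
    {"tx": 0, "ty": 0, "tz": 0, "ax": 0, "ay": 0, "az": 0, "jaw": 0},
    {"tx": 0, "ty": 0, "tz": 0, "ax": 0, "ay": 0, "az": 0, "jaw": 1},
    {"tx": 0, "ty": 0, "tz": 0, "ax": 0, "ay": 0, "az": 0, "jaw": 1},
    {"tx": 0, "ty": 0, "tz": 0, "ax": 0, "ay": 0, "az": 0, "jaw": 1},
    {"tx": 0, "ty": 0, "tz": 0, "ax": 0, "ay": 0, "az": 0, "jaw": 1},
    {"tx": 0, "ty": 0, "tz": 0, "ax": 0, "ay": 0, "az": 0, "jaw": 1},
    {"tx": 0, "ty": 0, "tz": 0, "ax": 0, "ay": 0, "az": 0, "jaw": 1}
  ]
}}

```text
time_s: 12.85
position: [470.5, -68.1, 66.8]
ee_rot: [0.0, 0.663, 0.749, 0.0]
ft_force: [-0.1, -0.7, 0.1]
opening: 0.998
gripper_force: 0.0
```

{"fn": "carry_out", "kwargs": {
  "series": [
    {"tx": 0, "ty": 0, "tz": -0.1, "ax": 0, "ay": 0, "az": 0, "jaw": 1},
    {"tx": 0, "ty": 0, "tz": -0.25, "ax": 0, "ay": 0, "az": 0, "jaw": 1},
    {"tx": 0, "ty": 0, "tz": -0.4, "ax": 0, "ay": 0, "az": 0, "jaw": 1},
    {"tx": 0, "ty": 0, "tz": -0.6, "ax": 0, "ay": 0, "az": 0, "jaw": 1},
    {"tx": 0, "ty": 0, "tz": -0.75, "ax": 0, "ay": 0, "az": 0, "jaw": 1},
    {"tx": 0, "ty": 0, "tz": -0.75, "ax": 0, "ay": 0, "az": 0, "jaw": 1},
    {"tx": 0, "ty": 0, "tz": -0.75, "ax": 0, "ay": 0, "az": 0, "jaw": 1}
  ]
}}

```text
time_s: 13.72
position: [470.2, -68.1, 253.7]
ee_rot: [-0.0, 0.663, 0.749, -0.0]
ft_force: [-0.2, -0.5, -0.6]
opening: 1.0
gripper_force: 0.0
```

Run:
```python
from h import *
c=cam('side');W=cloud(c)
for lo in range(40,120,6):
    m=(np.abs(W[...,0]-470)<25)&(np.abs(W[...,1]+68)<25)&(W[...,2]>=lo)&(W[...,2]<lo+6); p=W[m]
    if len(p)>3: print(lo,len(p),p.mean(0).round(1),p.min(0).round(1),p.max(0).round(1))
cv2.imwrite('pics/crop6.png',cv2.resize(c['img'][110:350,230:470],(600,600),interpolation=2)[...,::-1])
```

```text
40 42 [471.9 -59.6  41.3] [445.7 -90.2  40. ] [495.  -43.   45.6]
46 13 [470.7 -74.4  48.9] [465.8 -76.6  46.1] [476.2 -71.4  51.8]
58 19 [470.9 -79.7  61.6] [457.4 -82.6  59. ] [482.4 -66.4  63.9]
64 26 [470.1 -79.2  67. ] [457.6 -83.7  64.2] [483.3 -66.1  69.9]
70 25 [468.  -78.9  73.1] [457.8 -83.9  70.4] [482.9 -65.1  75.7]
76 23 [470.9 -79.6  79.4] [457.6 -84.1  76.2] [483.5 -67.7  81.8]
82 24 [469.3 -80.   85.2] [458.  -85.5  82. ] [483.5 -68.7  88. ]
88 26 [469.8 -78.4  90.8] [457.  -83.3  88.3] [484.  -60.4  93.9]
94 28 [468.7 -78.8  96.9] [457.2 -84.   94.2] [484.2 -60.3  99.9]
100 45 [469.6 -74.6 103.9] [457.1 -84.3 100. ] [484.2 -55.7 106. ]
106 36 [471.7 -70.4 107. ] [460.9 -82.3 106. ] [482.6 -59.5 108.7]
```

View pics/crop6.png

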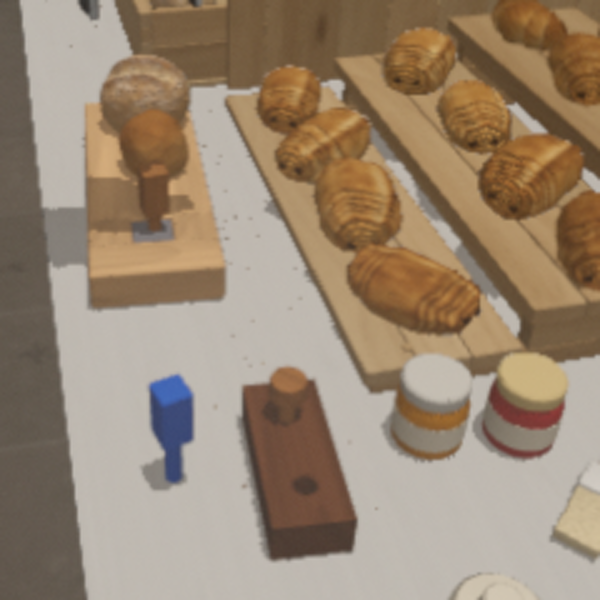

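The crop shows the peg standing upright in the panel at (152,200), with its top at about 107 mm (108 mm is home). The rest's right hole is empty, and the short peg, bread, jars and blue peg are unmoved.

```bash
python3 -c "
from rig import env
print(env.job_done())"
```

```text
the job is handed in; nothing more can be done
None
```

The stop peg stands upright and released in the board's hidden socket, its top measured at about 107 mm (108 mm is fully home); the job is handed in at about 14 s, and no verdict was returned.

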